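Draw the dosing piston for seal inspection and hold it

ROBOT

A 7-joint arm with a two-finger parallel gripper is mounted at the origin on the work surface. World frame = base frame: x ahead of the robot, y to its left, z up, the work surface at z = 0. Lengths are in m, angles in rad, forces in N, time in s.
With the tool pointing down it reaches from about 0.425 to 0.875 m from the base axis. Payload 4.7 kg.
Tool frame: the origin (TCP) lies on the centre line of the jaws, within the pads' length; the fingertips stand ctrl.nose_length ahead of it and the grasp point (between the pads) lies 11 mm behind it (ctrl.nose_length is the distance from the TCP to the fingertips, in m); y points along the fingers, x is the direction in which the jaws open and shut, and the axes are right-handed (so a half turn about y gives the same grasp; the last joint's range is limited). The gripper opens to 87 mm and grips with 3 to 60 N. Pads are 19 mm wide; open, the fingers measure 117 mm over their backs; the gripper's body (75 mm by 190 mm) begins 51 mm behind the grasp point.
Start: joints at [1.232, 0.321, -0.07, 1.45, 0.023, 1.371, -0.057], TCP at [0.225, -0.61, 0.231] pointing down, gripper open.
Joint ranges: [-2.86, 2.86], [-0.3, 2.09], [-1.38, 1.24], [0.06, 2.45], [-1.56, 4.7], [0.09, 2.05], [-2.69, 2.69]. Speed limits (rad/s): [2.57, 2.57, 3.14, 3.14, 3.14, 3.14, 3.14].

INTERFACE

Orientations are given as a unit quaternion [w, x, y, z].
In Python, from bench import ctrl gives the robot as it stands. Calls block until the motion is done:
- ctrl.reach(position, orientation): joint-space move of the TCP to a pose.
- ctrl.move_linear(position, rot=None, max_speed=0.15, threshold=None): straight line of the TCP; rot=None keeps the orientation; max_speed is the mean speed in m/s. With threshold (N) it stops when the force on the tool has changed by that much, and returns True; else False.
- ctrl.movej(angles): joint-space move.
- ctrl.command_gripper(opening, strength=None): finger opening in m; strength is the grip in N (None keeps the last); returns when the fingers have stopped.
- ctrl.hold(seconds).
- ctrl.inverse_kinematics(position, orientation): joint angles nearest the present ones, or None.
- ctrl.get_state(): the state.
- ctrl.capture(name): name is "scene" or "top"; returns a dict with "pixels" (400x640x3 uint8, blue, green, red), "mtx" (3x3 intrinsics, pixels), "k1" (the pictures are not rectified: a ray, as slopes to the right and down, at radius r is drawn at 1 + k1 r^2 times it, then the intrinsics apply), "cam_to_world" (4x4, takes a point from camera to world coordinates). Camera axes: x right, y down, z forward; pixel columns grow to the right and rows downward; lengths in m; the calibration is good to about 2 mm. A picture is of the moment at which its call begins. There is no depth.
A pose or a line that the arm cannot do raises ctrl.MotionError and nothing moves.
- ctrl.sign_off(): hands the job in, once; it reports no verdict.
Trained networks look in the newest picture that a camera, given by its name, has taken for a name from the list of things; names that differ only in an ending like _2 or _b are one class to them, and where a whole thing is asked for, a point or a joint stands for the part that bears it (a point fixed in the world has none). Each returns a list of dicts, best first, with "confidence" (0 to 1); they miss things now and then, are a little off and sometimes report something else, mostly with a low value. They report only what shows in the picture. A call takes as long as a camera call. They do not tell look-alikes from the thing itself.
- ctrl.spot_in(camera, label): "rect" ([centre column, centre row, width, height] in pixels, round what is visible of it).
- ctrl.silhouettes(camera, label): "region" (400x640 bool, what is visible of it) and "rect" ([centre column, centre row, width, height] in pixels, round what is visible of it).
- ctrl.pinpoint(camera, label): "xy" ([column, row] in pixels: a listed point, or the origin of a listed thing).
The state is a dict: "t": time; "q": joint angles; "qvel": joint speeds; "effort": joint torques, N m; "eef_pos": TCP position; "tcp_rot": TCP orientation; "ft_force": force on the tool from outside, world axes, zero at the start; "wrist_torque": the same for the moment, N m; "gripper_width": finger opening in m.
Only numpy, scipy, OpenCV 4.12 (cv2) and the standard library are available. Lean on these libraries where they do the work, as an engineer would, in place of code of your own. Each camera call takes 0.05 s, during which the arm holds its last target.

TASK

Two dosing units with leaning cylinders stand on the lab bench: grip the piston of the larger one and draw it straight out along its cylinder until the dark seal ring on the rod is about a centimetre clear of the cylinder's mouth, so that the ring can be inspected. Finish while holding the piston still there, in line with the bore and not wedged in it; do not pull it right out, do not drag, lift or tip its unit, and leave the smaller unit, the beaker and the bottle alone.

Things in the scene. Friction and masses are not known exactly. Their poses are not given: they have to be found in the camera images.
- large_mouth (a point): Centre of the open upper end of the larger unit's cylinder, 118 mm above the bench. z: out along the bore, which leans 0.35 rad from vertical to the unit's front; y: level, across it. Aluminium tube, outer diameter 40 mm, bore 24.4 mm, 94 mm deep, on a white foot 140 x 120 x 14 mm. The unit (2.2 kg) stands loose, its front roughly to the robot.
- large_grip (a point): Centre of the grey grip on top of the larger unit's loose piston (0.15 to 0.3 kg): 24 mm in diameter, 50 mm long. z: outwards along the piston. Under the grip: a collar 32.4 mm wide, 6 mm thick, then the rod, 22 mm in diameter, 88 mm long, in the bore. At the start the collar rests on the mouth and this point is 31 mm from the mouth; when drawn 40 mm, 71 mm.
- large_ring (a point): Lower edge of the dark seal ring (6 mm wide) around the larger piston's rod, on its axis, 30 mm below the collar's underside; hidden in the bore at the start, it reaches the mouth when the piston is drawn 30 mm, and is one centimetre clear when drawn 40 mm.
- small_mouth (a point): Centre of the open upper end of the smaller unit's cylinder (tube 27 mm in outer diameter, mouth about 95 mm above the bench, same lean, axes as for the larger). Foot 120 x 90 x 14 mm. To be left alone.
- small_grip (a point): Centre of the grip (16 mm in diameter, 38 mm long) of the smaller unit's loose piston, 25 mm from its mouth. To be left alone.
- beaker: Open glass beaker, 68 mm in diameter, 85 mm high; origin at the centre of its underside. To be left alone.
- reagent: Amber bottle with a blue cap, 68 mm in diameter, 130 mm high; origin at the centre of its underside. To be left alone.
Things that resemble listed ones, but are neither listed nor needed, are in the scene too. What is shaped like the part that bears large_grip but orange is not meant.

How it is judged:
By the outcome, as a careful person would: the job done as asked, in the order asked, and still so for the second after the job is handed in, while the arm keeps its last pose, push and grip.
It also fails if it takes over 38 s, if anything falls off the work surface, if the arm or the gripper's body presses on something with over 40 N, if the wrist force passes 120 N, or if a joint passes its speed limit or range.

## Working session

There is one attempt and no reset: what is moved stays moved. The work goes in short steps, each a Python script; the robot and the scene stay as the last script left them, time stands still between calls to the robot, and variables do not carry over. Pictures are saved under pics/ and viewed, and the job is handed in when it is done.

```bash
mkdir -p pics; ls
python3 - <<'E'
from bench import ctrl
import cv2
s=ctrl.get_state();print({k:s[k] for k in('t','eef_pos','tcp_rot','ft_force','gripper_width')},ctrl.nose_length)
for c in('scene','top'):
    r=ctrl.capture(c);cv2.imwrite(f'pics/{c}0.png',r['pixels']);print(c,r['mtx'],r['k1'],r['cam_to_world'])
    for l in('large_mouth','large_grip','small_mouth','small_grip','beaker','reagent'):
        print(l,[(d['xy'],round(d['confidence'],2)) for d in ctrl.pinpoint(c,l)])
E
```

```text
pics
{'t': 0.0, 'eef_pos': array([ 0.22436419, -0.60947698,  0.22945613]), 'tcp_rot': array([ 0.58034919, -0.57964328,  0.40506065, -0.40389893]), 'ft_force': array([ 0.09530023, -0.59513373,  0.03102503]), 'gripper_width': 0.08727063163384388} 0.008
scene [[380.82195273   0.         317.46216877]
 [  0.         380.82195273 201.13419628]
 [  0.           0.           1.        ]] -0.015203658964899697 [[-0.49188749  0.48679634 -0.72185595  1.27688086]
 [ 0.87061575  0.28324899 -0.4022415   0.35404375]
 [ 0.00865528 -0.82631673 -0.5631392   0.60519199]
 [ 0.          0.          0.          1.        ]]
large_mouth [([362.6, 214.2], 0.86)]
large_grip [([321.8, 328.5], 0.77), ([368.8, 199.1], 0.62), ([365.9, 200.2], 0.61)]
small_mouth [([263.7, 189.7], 0.86)]
small_grip [([267.2, 178.1], 0.64)]
beaker [([489.7, 295.4], 0.6)]
reagent [([205.7, 187.0], 0.84)]
top [[450.65521503   0.         320.03316949]
 [  0.         450.65521503 198.41752631]
 [  0.           0.           1.        ]] -0.12971289186607726 [[-6.06129077e-04 -9.98158148e-01  6.06625449e-02  5.47940733e-01]
 [-9.99999601e-01  6.44791187e-04  6.17757495e-04  2.21980005e-02]
 [-6.55734352e-04 -6.06621463e-02 -9.98158141e-01  1.25413640e+00]
 [ 0.00000000e+00  0.00000000e+00  0.00000000e+00  1.00000000e+00]]
large_mouth [([282.6, 188.9], 0.63)]
large_grip [([277.5, 102.9], 0.98), ([311.6, 266.2], 0.63), ([285.8, 193.4], 0.47)]
small_mouth [([390.9, 190.6], 0.6)]
small_grip [([392.6, 194.2], 0.53)]
beaker [([187.2, 196.5], 0.78)]
reagent [([471.1, 207.1], 0.58)]
```

View pics/scene0.png

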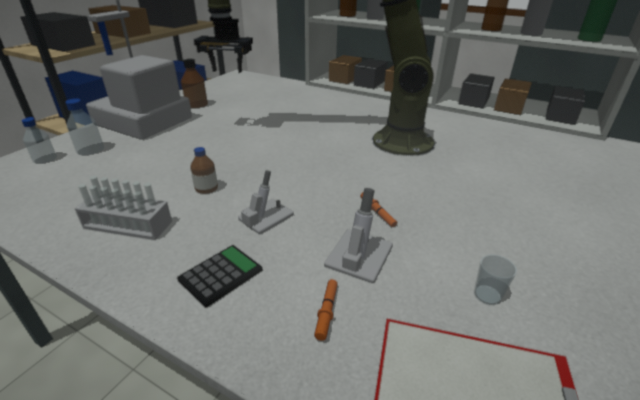

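View pics/top0.png

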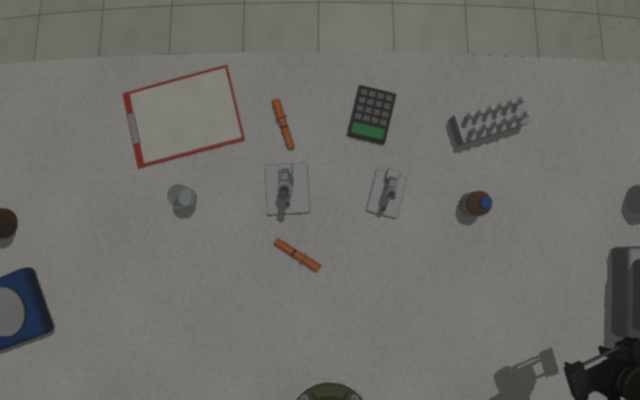

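The pistons at scene (327,310) / top (283,124) and scene (380,208) / top (298,255) are orange, so neither is meant. The grey one standing in the larger unit, at scene (366,200) / top (284,195), fits. I'll enlarge it to confirm.

```bash
cat > h.py <<'E'
import numpy as np, cv2
def ray(r,uv):
    K=r['mtx'];x=(uv[0]-K[0,2])/K[0,0];y=(uv[1]-K[1,2])/K[1,1]
    d=np.array([x,y]);s=d.copy()
    for _ in range(20): s=d/(1+r['k1']*(s@s))
    T=r['cam_to_world'];v=T[:3,:3]@np.array([s[0],s[1],1]);return T[:3,3],v/np.linalg.norm(v)
def atz(r,uv,z):
    o,v=ray(r,uv);return o+v*(z-o[2])/v[2]
def tri(r1,a,r2,b):
    o1,v1=ray(r1,a);o2,v2=ray(r2,b)
    t=np.linalg.lstsq(np.c_[v1,-v2],o2-o1,rcond=None)[0]
    p,q=o1+t[0]*v1,o2+t[1]*v2;return (p+q)/2,np.linalg.norm(p-q)
def proj(r,P):
    T=r['cam_to_world'];c=T[:3,:3].T@(np.asarray(P)-T[:3,3]);s=c[:2]/c[2]
    s=s*(1+r['k1']*(s@s));return s*r['mtx'][0,0]+r['mtx'][:2,2]
E
python3 - <<'E'
from bench import ctrl
import cv2,pickle,numpy as np
from h import *
R={}
for c in('scene','top'):
    R[c]=ctrl.capture(c)
    for l in('large_mouth','large_grip'):
        print(c,l,[(d['xy'],round(d['confidence'],2)) for d in ctrl.pinpoint(c,l)])
        S=ctrl.silhouettes(c,l); R[c,l]=S
        print([(np.round(d['rect']),round(d['confidence'],2)) for d in S])
pickle.dump(R,open('R.pkl','wb'))
a=cv2.resize(R['scene']['pixels'][170:290,310:410],None,fx=5,fy=5,interpolation=2)[:600,:]
b=cv2.resize(R['top']['pixels'][150:230,250:330],None,fx=7,fy=7,interpolation=2)
cv2.imwrite('pics/a.png',np.clip(a*1.6,0,255));cv2.imwrite('pics/b.png',np.clip(b*1.6,0,255))
E
```

```text
scene large_mouth [([361.0, 211.1], 0.55)]
[(array([359., 247.,  72.,  74.]), 0.64), (array([266., 210.,  59.,  51.]), 0.45)]
scene large_grip [([365.0, 199.1], 0.75), ([366.4, 196.9], 0.7), ([322.6, 329.1], 0.68)]
[(array([325., 312.,  25.,  56.]), 0.74), (array([383., 213.,  28.,  25.]), 0.67), (array([365., 203.,  14.,  26.]), 0.51)]
top large_mouth [([284.2, 187.8], 0.9)]
[(array([287., 190.,  45.,  52.]), 0.86)]
top large_grip [([279.3, 103.2], 0.98), ([311.5, 262.8], 0.69), ([285.8, 189.0], 0.44)]
[(array([283., 120.,  20.,  50.]), 0.81), (array([299., 256.,  51.,  32.]), 0.65), (array([285., 190.,   9.,  14.]), 0.62)][ WARN:0@4.665] global loadsave.cpp:1063 imwrite_ Unsupported depth image for selected encoder is fallbacked to CV_8U.
```

View pics/a.png

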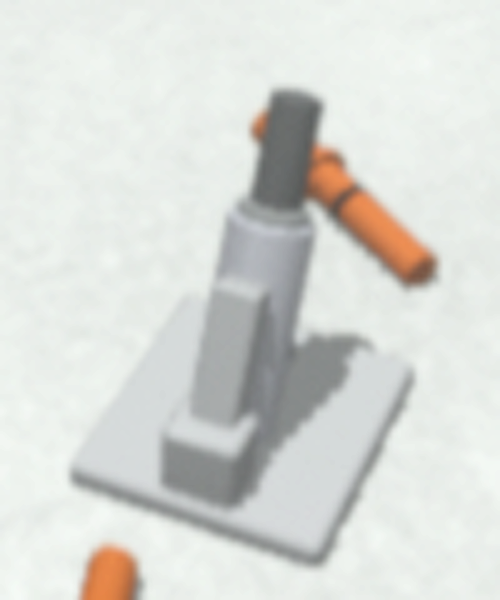

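View pics/b.png

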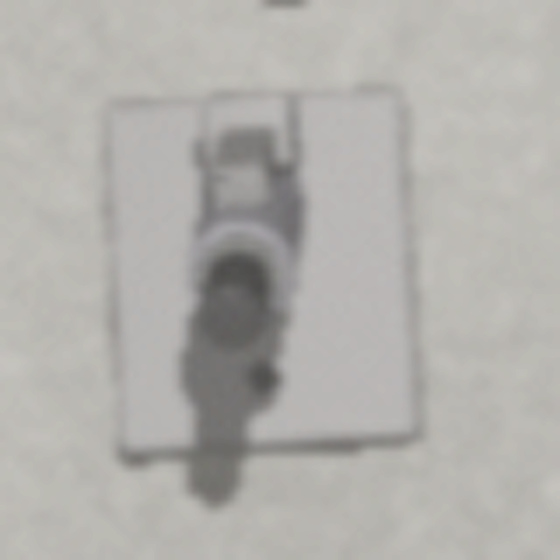

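The crops confirm it: a grey piston in the larger white foot, with the grip's top at scene (369.4,189.6) / top (283.4,195.4). Next I'll fit the pose.

Run:
```python
import pickle,numpy as np
from h import *
from scipy.optimize import least_squares
R=pickle.load(open('R.pkl','rb'));T=R['top'];S=R['scene']
cb=lambda u,v:(250+(u+.5)/7-.5,150+(v+.5)/7-.5); ca=lambda u,v:(310+(u+.5)/5-.5,170+(v+.5)/5-.5)
C=[atz(T,cb(*p),.014) for p in [(112,104),(402,92),(420,437),(122,445)]]
for i in range(4):
    d=C[(i+1)%4]-C[i];print('edge',np.linalg.norm(d),np.degrees(np.arctan2(d[1],d[0])))
print('foot c',np.mean(C,0))
D=[atz(S,ca(*p),.014) for p in [(75,472),(322,553),(412,368)]]
for i in range(2):
    d=D[i+1]-D[i];print('sedge',np.linalg.norm(d),np.degrees(np.arctan2(d[1],d[0])))
print('foot c scene',(D[0]+D[2])/2)
print('disc tri',tri(T,cb(234,318),S,ca(297,98)))
print('mouth tri',tri(T,(284.5,188.3),S,(362,213)), 'top@118',atz(T,(284.5,188.3),.118),atz(S,(364,213.5),.118))
def res(p):
    m=np.array([p[0],p[1],.118]);a=np.array([np.sin(.35)*np.cos(p[2]),np.sin(.35)*np.sin(p[2]),np.cos(.35)])
    d=m+.056*a
    r=[proj(T,d)-cb(234,318),proj(S,d)-ca(297,98)]
    # grip middle
    g=m+.006*a; 
    r+=[proj(S,m)-np.array(ca(268,224)),(proj(T,m)-np.array(cb(246,268)))*.6]
    return np.ravel(r)
s=least_squares(res,[.55,.1,np.pi]);print(s.x,np.degrees(s.x[2]),s.fun.round(1))
```

```text
edge 0.11520541980325692 -87.74130735976964
edge 0.13683559830364211 -176.95806884673385
edge 0.11746229889548242 91.53333274375453
edge 0.1353363147820171 2.099099249081948
foot c [0.65227449 0.11354836 0.014     ]
sedge 0.11455998139058482 94.5758907317573
sedge 0.13344967233916807 -176.1208212179048
foot c scene [0.65575763 0.11997587 0.014     ]
disc tri (array([0.62181445, 0.1136329 , 0.16787665]), np.float64(0.002605577492117871))
mouth tri (array([0.6428763 , 0.11253822, 0.11760539]), np.float64(0.0007171794060991616)) top@118 [0.64270696 0.1128387  0.118     ] [0.64305556 0.11693037 0.118     ]
[0.64312298 0.11501916 3.18085663] 182.24966032551245 [-0.9 -0.8 -0.6 -0.6 -0.  -1.1 -0.6  0.2]
```

```bash
cat >> h.py <<'E'
from scipy.spatial.transform import Rotation as Ro
psi=np.radians(182.6);M=np.array([.643,.115,.118])
def axis(psi=psi,l=.35): return np.array([np.sin(l)*np.cos(psi),np.sin(l)*np.sin(psi),np.cos(l)])
def quat(sgn=1,psi=psi,l=.35):
    a=axis(psi,l);x=sgn*np.array([-np.sin(psi),np.cos(psi),0]);y=-a
    q=Ro.from_matrix(np.c_[x,y,np.cross(x,y)]).as_quat();return np.r_[q[3],q[:3]]
E
python3 - <<'E'
from bench import ctrl
from h import *
a=axis()
s=ctrl.get_state();q=s['tcp_rot'];print(Ro.from_quat([*q[1:],q[0]]).as_matrix().round(2))
for sg in(1,-1):
    for d in(.2,.09,.02,.06,.08):
        j=ctrl.inverse_kinematics(M+a*d,quat(sg));print(sg,d,None if j is None else np.round(j,2))
E
```

```text
[[ 0.35 -0.    0.94]
 [-0.94 -0.    0.35]
 [ 0.   -1.   -0.  ]]
1 0.2 [ 0.39 -0.09 -0.63  1.79  0.01  1.09 -1.77]
1 0.09 [ 0.79  0.14 -1.12  1.85  0.27  0.9  -1.96]
1 0.02 [ 0.54  0.25 -0.89  1.88  0.39  0.8  -2.06]
1 0.06 [ 0.73  0.21 -1.08  1.86  0.36  0.87 -2.03]
1 0.08 [ 0.79  0.17 -1.14  1.86  0.31  0.89 -2.  ]
-1 0.2 [ 0.07 -0.09 -0.33  1.8   0.05  1.09  1.33]
-1 0.09 [ 0.23  0.06 -0.51  1.87  0.14  0.89  1.27]
-1 0.02 [ 0.49  0.23 -0.82  1.88  0.36  0.79  1.11]
-1 0.06 [ 0.45  0.14 -0.76  1.87  0.24  0.84  1.2 ]
-1 0.08 [ 0.33  0.08 -0.62  1.87  0.17  0.87  1.25]
```

Run:
```python
from bench import ctrl
from h import *
a=axis()
ctrl.reach(M+a*.2,quat(-1));s=ctrl.get_state();print(s['t'],s['eef_pos']-(M+a*.2),s['ft_force'],s['q'].round(2))
ctrl.move_linear(M+a*.10,quat(-1),max_speed=.15)
s=ctrl.get_state();print(s['t'],s['eef_pos']-(M+a*.1),s['tcp_rot']-quat(-1),s['ft_force'],s['gripper_width'])
I=[]
for c in('scene','top'):
    r=ctrl.capture(c);cv2.imwrite(f'pics/{c}1.png',r['pixels']);print(c,proj(r,s['eef_pos']),proj(r,M))
    I.append(cv2.resize(r['pixels'][140:260,(300 if c=='scene' else 220):][:,:130],None,fx=3,fy=3))
cv2.imwrite('pics/c1.png',np.hstack(I))
```

```text
4.0333 [ 0.00026538 -0.00113063 -0.00018099] [-0.30363756 -0.12410784  0.25702936] [ 0.07 -0.09 -0.33  1.8   0.05  1.09  1.33]
4.85 [0.0004439  0.00014135 0.00089122] [0.00025909 0.00019482 0.0002997  0.00044748] [ 0.27329797 -0.63296108  0.66820357] 0.08676655170877924
scene [372.53221987 168.32508012] [363.19436511 213.22408151]
top [280.87026263 199.31997882] [283.64827082 188.18559782]
```

View pics/c1.png

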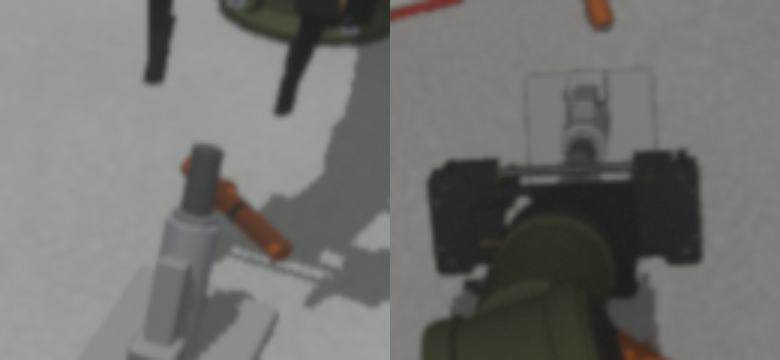

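The fingertip midpoint, at crop (220,98), lies on the extended piston axis, which reaches about (221,98). I'll descend with a force stop and then close gently.

Run:
```python
from bench import ctrl
from h import *
a=axis()
print(ctrl.move_linear(M+a*.022,quat(-1),max_speed=.08,threshold=4))
s=ctrl.get_state();print(s['t'],s['eef_pos']-(M+a*.022),s['ft_force'])
f0=s['ft_force']
for w in (.034,.030,.028,.026,.0245,.022):
    ctrl.command_gripper(w,3);s=ctrl.get_state();print(w,s['t'],s['gripper_width'],(s['ft_force']-f0).round(2),s['wrist_torque'].round(2))
    if s['gripper_width']>w+.0012: break
I=[]
for c in('scene','top'):
    r=ctrl.capture(c)
    I.append(cv2.resize(r['pixels'][140:260,(300 if c=='scene' else 220):][:,:130],None,fx=3,fy=3))
cv2.imwrite('pics/c2.png',np.hstack(I))
```

```text
False
6.075 [0.00033001 0.00015106 0.00068352] [ 0.39253855  1.01937436 -0.38038527]
0.034 7.175 0.03418377065820885 [-0.56 -0.68  0.8 ] [0.06 0.21 0.02]
0.03 7.5667 0.030059214603123267 [-0.73 -0.55  0.75] [ 0.17  0.29 -0.03]
0.028 7.875 0.028101155084686722 [ 0.33 -0.8   0.21] [ 0.04  0.27 -0.06]
0.026 8.1833 0.02617025234802836 [-0.79 -1.6   0.77] [ 0.1   0.27 -0.03]
0.0245 8.4583 0.024450849995097123 [-0.18 -0.09  0.81] [0.27 0.44 0.07]
0.022 8.675 0.023850048977564653 [-1.01  0.26 -0.1 ] [0.41 0.44 0.13]
```

View pics/c2.png

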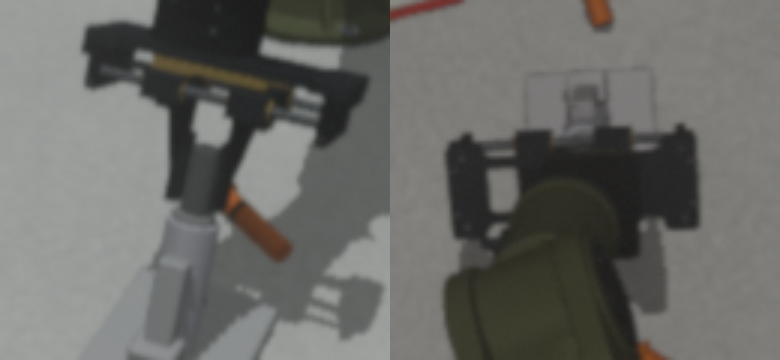

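Closed at 23.85 mm on the 24 mm grip, with under 1 N of side force. I'll grip harder and draw in steps, watching the side force.

Run:
```python
from bench import ctrl
from h import *
a=axis();lat=np.array([-np.sin(psi),np.cos(psi),0]);n=np.cross(lat,a)
ctrl.command_gripper(.020,25);s=ctrl.get_state();p0=s['eef_pos'];np.save('p0.npy',p0);print(s['t'],s['gripper_width'],s['ft_force'].round(2),s['wrist_torque'].round(2))
for d in (.003,.010,.016):
    hit=ctrl.move_linear(M+a*(.022+d),quat(-1),max_speed=.02,threshold=12)
    ctrl.hold(.15)
    s=ctrl.get_state();f=s['ft_force'];e=s['eef_pos']-p0
    print(d,hit,round(s['t'],2),'disp',(np.array([e@a,e@lat,e@n])*1e3).round(2),'F a,lat,n',np.round([f@a,f@lat,f@n],2),s['wrist_torque'].round(2),s['gripper_width'])
    if hit:break
I=[]
for c in('scene',):
    r=ctrl.capture(c)
    I.append(cv2.resize(r['pixels'][170:290,310:430],None,fx=5,fy=5,interpolation=2))
cv2.imwrite('pics/c3.png',np.clip(np.hstack(I).astype(float)*1.5,0,255).astype(np.uint8))
```

```text
8.9917 0.02363726122592882 [-1.2   1.48  0.31] [0.51 0.56 0.19]
0.003 False 9.44 disp [ 3.05  0.17 -0.16] F a,lat,n [-0.62 -2.19  0.37] [0.72 0.43 0.23] 0.023542994505612078
0.01 False 10.09 disp [10.23  0.24 -0.31] F a,lat,n [ 0.   -2.55 -0.24] [0.77 0.56 0.21] 0.0233362364673489
0.016 False 10.69 disp [16.23  0.28 -0.3 ] F a,lat,n [-0.86 -2.35  0.82] [0.75 0.57 0.19] 0.023503716455805058
```

View pics/c3.png

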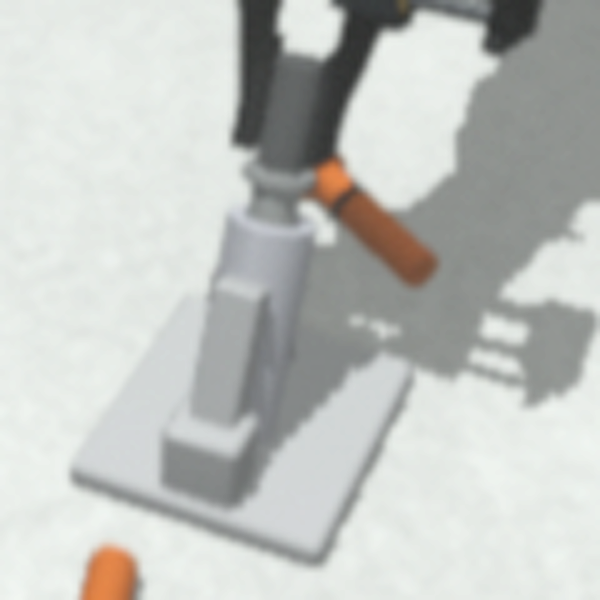

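The ring isn't out yet and the foot corners haven't moved, at (75,472), (322,553) and (412,368). There is a mild side force of about 2.3 N from the bore towards +y, so I'll yield to it while drawing on.

Run:
```python
from bench import ctrl
from h import *
a=axis();lat=np.array([-np.sin(psi),np.cos(psi),0]);n=np.cross(lat,a)
p0=np.load('p0.npy');off=0.
for d in (.019,.022,.025,.028,.032,.036):
    s=ctrl.get_state();off+=np.clip(s['ft_force']@lat*.00015,-.0004,.0004)
    hit=ctrl.move_linear(M+a*(.022+d)+lat*off,quat(-1),max_speed=.02,threshold=12)
    ctrl.hold(.15)
    s=ctrl.get_state();f=s['ft_force'];e=s['eef_pos']-p0
    print(d,hit,round(off*1e3,2),round(s['t'],2),'disp',(np.array([e@a,e@lat,e@n])*1e3).round(2),'F a,lat,n',np.round([f@a,f@lat,f@n],2),s['wrist_torque'].round(2),s['gripper_width'])
    if hit:break
np.save('off.npy',off)
r=ctrl.capture('scene')
I=cv2.resize(r['pixels'][170:290,310:430],None,fx=5,fy=5,interpolation=2)
cv2.imwrite('pics/c4.png',np.clip(I.astype(float)*1.5,0,255).astype(np.uint8))
```

```text
0.019 False -0.39 11.19 disp [19.08  0.22 -0.26] F a,lat,n [ 0.07 -1.9   0.97] [0.55 0.48 0.18] 0.023426770893712458
0.022 False -0.68 11.64 disp [ 2.201e+01  1.000e-02 -2.000e-01] F a,lat,n [-0.89  0.43  0.43] [0.28 0.32 0.03] 0.02351240992862674
0.025 False -0.61 12.09 disp [24.97 -0.06 -0.1 ] F a,lat,n [-2.14 -0.3   0.13] [ 0.11  0.38 -0.01] 0.023401231988397785
0.028 False -0.66 12.54 disp [27.97 -0.27 -0.09] F a,lat,n [-2.06  0.63  0.71] [0.09 0.44 0.  ] 0.02339617638907184
0.032 False -0.56 13.04 disp [32.   -0.2  -0.14] F a,lat,n [-1.09  0.5   0.52] [ 0.07  0.39 -0.04] 0.023172903411070367
0.036 False -0.49 13.54 disp [35.97 -0.12 -0.1 ] F a,lat,n [-0.89  0.26 -0.  ] [ 0.07  0.47 -0.  ] 0.02358053646770365
```

View pics/c4.png

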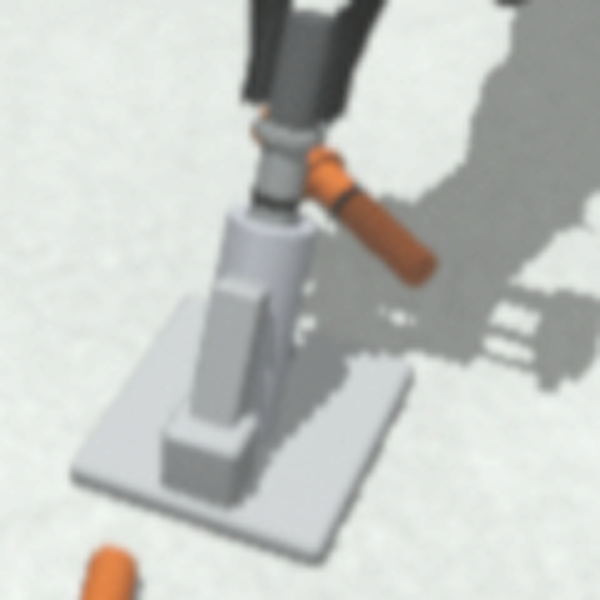

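The side force has gone and the ring shows at (275,203), just above the mouth. I'll do the last 4 mm, settle and check.

Run:
```python
from bench import ctrl
from h import *
a=axis();lat=np.array([-np.sin(psi),np.cos(psi),0]);n=np.cross(lat,a)
p0=np.load('p0.npy');off=float(np.load('off.npy'))
print(ctrl.move_linear(M+a*(.022+.040)+lat*off,quat(-1),max_speed=.02,threshold=12))
for _ in range(3):
    ctrl.hold(.3)
    s=ctrl.get_state();f=s['ft_force'];e=s['eef_pos']-p0
    print(round(s['t'],2),'disp',(np.array([e@a,e@lat,e@n])*1e3).round(2),'F a,lat,n',np.round([f@a,f@lat,f@n],2),s['wrist_torque'].round(2),s['gripper_width'])
r=ctrl.capture('scene')
print([proj(r,s['eef_pos']+a*(x-.022-.04)).round(1) for x in (0,.01,.016,.04)])
I=cv2.resize(r['pixels'][170:290,310:430],None,fx=5,fy=5,interpolation=2)
cv2.imwrite('pics/c5.png',np.clip(I.astype(float)*1.5,0,255).astype(np.uint8))
```

```text
False
14.24 disp [39.93 -0.16 -0.08] F a,lat,n [-1.74  0.67  0.19] [ 0.07  0.44 -0.02] 0.023039627668923025
14.54 disp [39.96 -0.2  -0.14] F a,lat,n [-2.1   0.86  0.59] [0.1  0.42 0.02] 0.023291896910293392
14.84 disp [40.   -0.18 -0.17] F a,lat,n [-1.8   0.82  0.87] [0.06 0.41 0.03] 0.0234821888224388
[array([363.4, 213.3]), array([364.3, 209. ]), array([364.9, 206.3]), array([367.1, 195.8])]
```

View pics/c5.png

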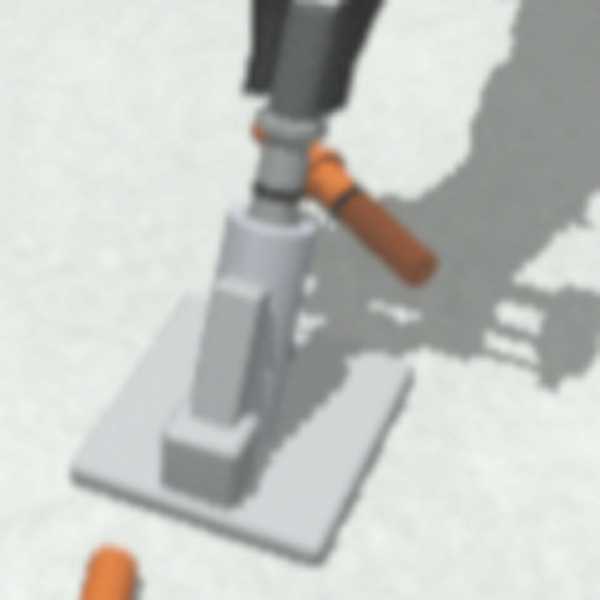

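The ring sits at (277,192), against a predicted (276,190) for 40 mm drawn. The foot corners are unchanged and the forces are just the piston's weight, so I'll hand in.

Run:
```python
from bench import ctrl
ctrl.sign_off();s=ctrl.get_state();print(s['t'],s['ft_force'],s['gripper_width'])
```

```text
the job is handed in; nothing more can be done
the job is handed in; nothing more can be done
```

The larger unit's grey piston is drawn 40.0 mm straight out along its bore, and the arm is still holding it there. I handed the job in shortly after t = 14.9 s. I passed over the two orange look-alike pistons lying on the bench.

- **Ring:** in the last picture the seal ring is about 1 cm clear of the mouth, within half a pixel of where 40 mm should put it. Half a pixel is roughly 1 mm.
- **In line, not wedged:** I gripped the piston with 25 N. At the end, side forces were under 1 N and the force along the bore was about 2 N, roughly the piston's weight.
- **Side force during the draw:** it reached about 2.5 N in the first 16 mm. I removed it by shifting the gripper about 0.6 mm sideways while drawing.
- **Unit not moved:** the larger foot's corners show no visible shift between the first and last pictures.
- **Other items:** the arm reported no contact on the way. I did not take a closing picture of the smaller unit, the beaker and the bottle.

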